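Free the blocked place and seat the waiting slide carrier

TASK

The low imaging base has two places for slide carriers: the orange-handled carrier is in use on one, and somebody has parked the white blue-capped bottle on the other. Find out which place the bottle blocks, stand the bottle upright in the round green dish, then take the blue-handled carrier off its sloping rest and set it down gently on the freed place, so that all three ball feet are fully home in their cup, groove and pad, and let go. Leave the orange carrier, the specimen cup and the little carton where they are.

Things in the scene. Friction and masses are not known exactly. Their poses are not given: they have to be found in the camera images.
- twin_base: Fixed low imaging base, aluminium on black, 145 x 260 x 28 mm (x, y, deck height). Origin: centre of its underside; x away from the robot at yaw 0, y along it. Two like places, at y = +65 (left) and -65 (right), each with three steel seats on the deck: conical cup, V groove pointing at the cup, flat pad. One (which one varies) holds the orange carrier; mid on the other stands the white bottle.
- left_place (a point): Centre of the left place (y = +65 in the base's frame), on the deck, 28 mm above the bench. Axes as the base's. Its seats stand at most 13 above the deck; cup and groove have 45-degree walls and mouths about 23 wide, and draw a ball in from up to about 6 mm aside.
- right_place (a point): Centre of the right place (y = -65 in the base's frame), on the deck, 28 mm above the bench. Axes as the base's. Same seats as the left place. Close behind the base stands the tall grey analyser (0.37 m high, from 0.56 m ahead of the robot and 0.18 m to the right to 0.04 m to the left): swing carried things round its front corner on the robot's side.
- left_cone (a point): Where the centre of the ball must come in the left place's conical cup: 46, 0 in x, y from the centre of the place and 13 mm above the deck (41 above the bench).
- left_groove (a point): Where the centre of the ball must come in the left place's V groove: -34, 36 in x, y from the centre of the place and 13 mm above the deck (41 above the bench).
- left_flat (a point): Where the centre of the ball must come in the left place's flat pad: -34, -36 in x, y from the centre of the place and 13 mm above the deck (41 above the bench).
- right_cone (a point): Where the centre of the ball must come in the right place's conical cup: 46, 0 in x, y from the centre of the place and 13 mm above the deck (41 above the bench).
- right_groove (a point): Where the centre of the ball must come in the right place's V groove: -34, 36 in x, y from the centre of the place and 13 mm above the deck (41 above the bench).
- right_flat (a point): Where the centre of the ball must come in the right place's flat pad: -34, -36 in x, y from the centre of the place and 13 mm above the deck (41 above the bench).
- carrier_wait: Loose slide carrier with a BLUE handle, 0.25 kg: plate 125 x 100 x 8 mm (x, y, z), three white ball feet below, upright handle bar on top. Origin: under the plate's middle, in the plane under the balls; z out of its top, x toward the single ball and the coloured dot. Plate z = 14 to 22; bar centred, 16 (x) by 64 (y), z = 22 to 54. Starts tipped 35 degrees, x pointing up the slope.
- carrier_wait_grip (a point): Point in the blue handle bar 40 mm above the carrier's origin, on its z axis (14 below the bar's top). Axes as the carrier's. When the carrier is seated its axes are those of the base and its origin is 33 mm above the bench, over the centre of the place. The balls are polished (friction about 0.12).
- carrier_wait_cone (a point): Centre of the blue carrier's single ball, at 46, 0 in its x, y; it belongs in the conical cup; ball foot radius 8, ball centres 8 above the carrier's origin
- carrier_wait_groove (a point): Centre of the ball at -34, 36; it belongs in the V groove; ball foot radius 8, ball centres 8 above the carrier's origin
- carrier_wait_flat (a point): Centre of the ball at -34, -36; it belongs on the flat pad; ball foot radius 8, ball centres 8 above the carrier's origin
- carrier_run: Loose slide carrier with an ORANGE handle, same shape, size and axes as the blue one, seated on one place of the base. To be left alone.
- sloping_rest: Fixed grey rest, 128 x 126 mm on the bench. Origin: centre of its underside; x toward the high end. A 35-degree plane, 58 mm above the origin, 15 high at the foot and 101 at the top; a lip 26 high at its foot holds the blue carrier, cheeks 18 high stand 7 mm beside its long edges. Lift the carrier off square to the slope first.
- bottle: Loose white bottle with a blue cap, 52 mm diameter, 120 high, 0.14 kg, upright. Origin: centre of its bottom; z up. Body 52 wide up to 75 mm at least, shoulder above, cap 38 wide from 106 to 120.
- bottle_stand: Fixed round green dish, 76 mm outer diameter, 12 high, with a floor 4 mm above the bench and 64 mm inner diameter at the floor. Origin: centre of its underside. It and the specimen cup change places from start to start.
- specimen_cup: Loose bystander: specimen cup with an orange lid, 52 diameter, 56 high. Origin: centre of its bottom.
- lancet_box: Loose bystander: small white and green carton, 52 x 75 x 58. Origin: centre of its bottom.

How it is judged:
On the way, in this order (a step that is already met when the one before it is completed fails the run):
1. the bottle stands upright and released in the round dish (horizontal distance between bottle and bottle_stand below 0.012 m and height (world z) of bottle below 0.008 m and angle between bottle's own z axis and vertical below 0.08 rad and linear speed of bottle below 0.02 m/s and contact force between bottle and the fingers below 0.1 N), for 0.2 s.
2. the blue carrier sits released on the freed place, each ball in its own seat (((distance between carrier_wait_cone and left_cone below 0.003 m and distance between carrier_wait_groove and left_groove below 0.003 m and distance between carrier_wait_flat and left_flat below 0.003 m) or (distance between carrier_wait_cone and right_cone below 0.003 m and distance between carrier_wait_groove and right_groove below 0.003 m and distance between carrier_wait_flat and right_flat below 0.003 m)) and linear speed of carrier_wait below 0.02 m/s and contact force between carrier_wait and the fingers below 0.1 N), for 0.2 s.
At the end, for the whole second after the job is handed in: Bottle released, upright and still in the dish (12 mm from its centre, tilt under 0.08 rad). Blue carrier released and still on the place the bottle had blocked, each ball centre within 3 mm of its own seat point. Orange carrier within 6 mm of its start, cup and carton within 15 mm (all of step 1 and all of step 2 and distance of carrier_run from where it was at the start of the episode below 0.006 m and distance of each of specimen_cup, lancet_box from where it was at the start of the episode below 0.015 m); the robot touches nothing.
It fails at once if the orange carrier is moved by more than 6 mm (distance of carrier_run from where it was at the start of the episode above 0.006 m).
It fails at once if the specimen cup or the carton is shifted by more than 15 mm (distance of any of specimen_cup, lancet_box from where it was at the start of the episode above 0.015 m).
It fails at once if the blue carrier is dropped on to a place (faster than 0.35 m/s within 20 mm of its rest) (linear speed of carrier_wait above 0.35 m/s and (distance between carrier_wait and left_place below 0.025 m or distance between carrier_wait and right_place below 0.025 m)).
It fails at once if the blue carrier is pressed hard on the base (over 40 N) (contact force between carrier_wait and twin_base above 40 N).
It also fails if it takes over 54 s, if anything falls off the work surface, if the arm or the gripper's body presses on something with over 40 N, if the wrist force passes 120 N, or if a joint passes its speed limit or range.

ROBOT

A 6-joint arm with a two-finger parallel gripper is mounted at the origin on a cart in front of the work surface, level with it; the furniture and walls round the work are solid. World frame = base frame: x ahead of the robot, y to its left, z up, the work surface at z = 0. Lengths are in m, angles in rad, forces in N, time in s.
With the tool pointing down it reaches from about 0.35 to 0.85 m from the base axis. Payload 8.1 kg.
Tool frame: the origin (TCP) lies midway between the tips of the shut fingers; the grasp point (between the pads) lies robot.grasp_offset behind it (robot.grasp_offset is the distance from the TCP to the grasp point, in m); z points along the fingers, y is the direction in which the jaws open and shut (so a half turn about z gives the same grasp; the last joint's range is limited). The gripper opens to 93 mm and grips with 3 to 60 N. Pads are 15 mm wide; open, the fingers measure 128 mm over their backs; the gripper's body (75 mm by 188 mm) begins 65 mm behind the grasp point.
Start: joints at [1.09, 0.13, 1.488, -0, 1.523, -0.085], TCP at [0.231, 0.554, 0.219] pointing down, gripper open.
Joint ranges: [-2.96, 2.96], [-0.89, 2.26], [0.02, 2.5], [-1.34, 4.48], [0, 2.73], [-2.66, 2.66]. Speed limits (rad/s): [2.39, 2.39, 2.79, 3.14, 3.14, 3.14].

INTERFACE

Orientations are given as a rotation vector (axis times angle).
In Python, from plant import robot gives the robot as it stands.
- The arm moves only by the shell command python3 -m handwheel 'ROWS' [OPENING] [FORCE]. ROWS is text: rows parted by semicolons, each of 6 numbers parted by spaces: the shift along the world's x, y, z each as a share of 0.3 m, from -1 to 1, then the turn, a rotation vector about the world's x, y, z each as a share of 45 degrees, from -1 to 1. A call has 1 to 5 rows; each row is the pose to reach, as a shift and turn from the pose commanded when the call began; what a row does not reach only later rows make up. A row lasts 1/10 s, in which the tool goes at most 50 mm and 8.59 degrees, less where a joint would pass 70% of its speed; a pose out of reach is approached as far as the arm can. A call with a number of a shift or a turn outside -1 to 1 is refused whole. A call with a gripper value outside its range is refused whole. OPENING is the closure, from -1 (fully open) to 1 (shut), set as the call begins (- or left out, the last holds). The fingers move at their own pace and stop on an object; FORCE is the grip in N (left out, the last holds). Time passes only in rows, so rows that repeat a pose let the fingers close. It gives the time, the measured TCP pose, the force and the opening at its end, in the units of the state.
- robot.read_state(): the state, without advancing time (a new reading comes with each control period).
- robot.read_camera(name): name is "side" or "top"; returns (picture, depth): 420x560x3 uint8, red, green, blue; 420x560 float32, m along the optical axis (not along the pixel's ray), 0 where there is no reading.
- robot.camera_model(name): a dict with "camera_matrix" (3x3 intrinsics, pixels), "pose" (4x4, takes a point from camera to world coordinates). Camera axes: x right, y down, z forward; pixel columns grow to the right and rows downward; lengths in m; the calibration is good to about 2 mm. A picture is of the moment at which its call begins. camera_model takes no time and is no camera call.
- robot.close_job(): hands the job in, once; it reports no verdict.
Trained networks look in the newest picture that a camera, given by its name, has taken for a name from the list of things; names that differ only in an ending like _2 or _b are one class to them, and where a whole thing is asked for, a point or a joint stands for the part that bears it (a point fixed in the world has none). Each returns a list of dicts, best first, with "conf" (0 to 1); they miss things now and then, are a little off and sometimes report something else, mostly with a low value. They report only what shows in the picture. A call takes as long as a camera call.
- robot.look_for(camera, query): "rect" ([centre column, centre row, width, height] in pixels, round what is visible of it).
- robot.silhouettes(camera, query): "pixels" (420x560 bool, what is visible of it) and "rect" ([centre column, centre row, width, height] in pixels, round what is visible of it).
- robot.tip_of(camera, query): "at" ([row, column] in pixels: a listed point, or the origin of a listed thing).
The state is a dict: "t": time; "q": joint angles; "dq": joint speeds; "joint_torque": joint torques, N m; "tool_pos": TCP position; "orientation": TCP orientation; "force": force on the tool from outside, world axes, zero at the start; "wrist_torque": the same for the moment, N m; "opening": finger opening in m.
Only numpy, scipy, OpenCV 4.12 (cv2) and the standard library are available. Lean on these libraries where they do the work, as an engineer would, in place of code of your own. Each camera call takes 0.05 s, during which the arm holds its last target.

## Working session

There is one attempt and no reset: what is moved stays moved. The work goes in short steps, Python scripts to look and compute and a shell command to move; the robot and the scene stay as the last step left them, time stands still between calls to the robot, and variables do not carry over. Pictures are saved under pics/ and viewed, and the job is handed in when it is done.

```bash
ls; mkdir -p pics; python3 - <<'E'
from plant import robot
import cv2,numpy as np
print(robot.read_state()); print(robot.grasp_offset)
for c in("side","top"):
    p,d=robot.read_camera(c); cv2.imwrite(f"pics/{c}0.png",p[:,:,::-1]); np.savez(f"{c}0.npz",p=p,d=d)
    print(c,robot.camera_model(c))
E
```

```text
pics
{'t': 0.0, 'q': array([ 1.08957489e+00,  1.31171835e-01,  1.48924699e+00,  1.65894328e-06,
        1.52296311e+00, -8.53445390e-02]), 'dq': array([ 0.00035661, -0.00095533, -0.0001084 , -0.00305955, -0.00054269,
        0.00066767]), 'joint_torque': array([-1.22044865e-03, -5.59834063e+01, -4.91766465e+01,  7.67574599e-02,
        3.52710800e-02, -8.87598389e-05]), 'tool_pos': array([0.23106551, 0.55313235, 0.21759878]), 'orientation': array([-6.17690563e-01, -3.07975704e+00,  2.69741446e-03]), 'force': array([-0.22014327, -0.96962177, -0.78010977]), 'wrist_torque': array([-0.02513695, -0.02547623, -0.04465184]), 'opening': 0.09293988564551504}
0.0188
side {'camera_matrix': array([[391.30541245,   0.        , 276.92594422],
       [  0.        , 391.30541245, 207.29230601],
       [  0.        ,   0.        ,   1.        ]]), 'pose': array([[ 0.81698961, -0.20673979,  0.53831835,  0.06116811],
       [-0.57664124, -0.29870596,  0.76043384, -0.88206173],
       [ 0.00358696, -0.93168311, -0.36325435,  0.42239376],
       [ 0.        ,  0.        ,  0.        ,  1.        ]])}
top {'camera_matrix': array([[384.53291279,   0.        , 284.7903652 ],
       [  0.        , 384.53291279, 212.07472397],
       [  0.        ,   0.        ,   1.        ]]), 'pose': array([[ 0.01019895, -0.98962004,  0.14334632,  0.39952613],
       [-0.9999385 , -0.01071801, -0.00284928, -0.21113921],
       [ 0.00435609, -0.14330845, -0.98966849,  0.95547159],
       [ 0.        ,  0.        ,  0.        ,  1.        ]])}
```

View pics/side0.png

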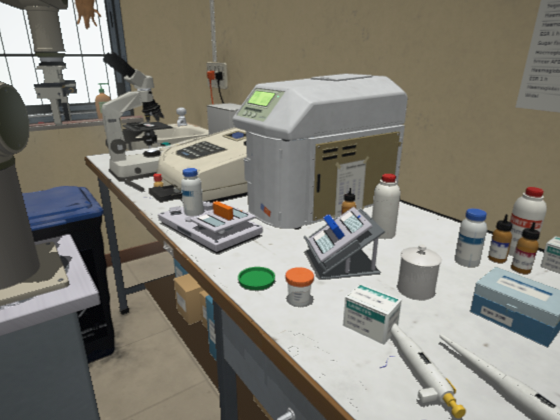

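View pics/top0.png

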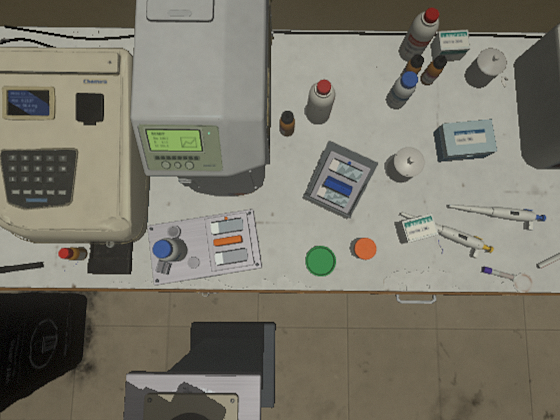

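```bash
cat > h.py <<'E'
from plant import robot
import cv2,numpy as np
def cloud(d,cam):
    m=robot.camera_model(cam);K=m["camera_matrix"];T=m["pose"]
    v,u=np.mgrid[:d.shape[0],:d.shape[1]]
    P=np.stack([(u-K[0,2])/K[0,0]*d,(v-K[1,2])/K[1,1]*d,d],-1)
    W=P@T[:3,:3].T+T[:3,3]; W[d==0]=np.nan
    return W
def proj(X,cam):
    m=robot.camera_model(cam);K=m["camera_matrix"];T=m["pose"]
    p=(np.atleast_2d(X)-T[:3,3])@T[:3,:3]; p=p@K.T
    return p[:,:2]/p[:,2:]
E
python3 - <<'E'
from h import *
M={}
for c in("top","side"):
    p,d=robot.read_camera(c); W=cloud(d,c)
    for n in("bottle","bottle_stand","twin_base","carrier_wait","sloping_rest","carrier_run","specimen_cup","lancet_box"):
        for s in robot.silhouettes(c,n)[:2]:
            m=s["pixels"]; X=W[m]; X=X[~np.isnan(X[:,0])]
            print(c,n,round(s["conf"],2),np.round(s["rect"]),len(X),"med",np.round(np.median(X,0),3),"lo",np.round(np.percentile(X,2,axis=0),3),"hi",np.round(np.percentile(X,98,axis=0),3))
            M.setdefault(c+"_"+n,m)
    M[c+"_d"]=d;M[c+"_p"]=p
np.savez("m.npz",**M)
p=M["top_p"]; cv2.imwrite("pics/topbase.png",cv2.resize(p[200:300,140:270,::-1],None,fx=6,fy=6,interpolation=cv2.INTER_CUBIC))
cv2.imwrite("pics/toprest.png",cv2.resize(p[130:230,290:390,::-1],None,fx=6,fy=6,interpolation=cv2.INTER_CUBIC))
E
```

```text
top bottle 0.97 [170. 251.  35.  26.] 685 med [0.436 0.033 0.123] lo [0.413 0.02  0.03 ] hi [0.461 0.062 0.149]
top bottle_stand 0.8 [320. 262.  33.  33.] 811 med [ 0.417 -0.302  0.003] lo [ 0.381 -0.337 -0.002] hi [ 0.451 -0.267  0.013]
top twin_base 0.9 [205. 246. 116.  75.] 3730 med [0.437 0.012 0.027] lo [ 0.365 -0.148  0.   ] hi [0.528 0.109 0.05 ]
top carrier_wait 0.67 [341. 181.  59.  61.] 2204 med [ 0.598 -0.339  0.085] lo [ 0.543 -0.395  0.04 ] hi [ 0.653 -0.286  0.109]
top sloping_rest 0.91 [341. 180.  75.  76.] 1300 med [ 0.631 -0.337  0.073] lo [ 0.531 -0.418 -0.002] hi [ 0.691 -0.267  0.101]
top specimen_cup 0.71 [364. 248.  24.  20.] 411 med [ 0.445 -0.4    0.054] lo [ 0.424 -0.425  0.002] hi [ 0.469 -0.378  0.058]
top specimen_cup 0.67 [205. 246. 113.  80.] 3703 med [0.432 0.013 0.027] lo [ 0.366 -0.149  0.   ] hi [0.525 0.11  0.053]
top lancet_box 0.89 [416. 229.  41.  26.] 824 med [ 0.493 -0.522  0.057] lo [ 0.465 -0.565  0.008] hi [ 0.524 -0.49   0.06 ]
side bottle 0.72 [191. 190.  22.  46.] 847 med [0.431 0.024 0.089] lo [0.414 0.016 0.032] hi [0.459 0.048 0.146]
s
[... 441 characters left out ...]
356  0.081] lo [ 0.542 -0.401  0.04 ] hi [ 0.648 -0.294  0.108]
side carrier_wait 0.48 [210. 226. 102.  50.] 2074 med [ 0.411 -0.1    0.026] lo [ 0.365 -0.159  0.001] hi [0.53  0.081 0.04 ]
side sloping_rest 0.77 [346. 242.  80.  74.] 2015 med [ 0.596 -0.389  0.026] lo [ 0.531 -0.422  0.003] hi [ 0.676 -0.297  0.098]
side carrier_run 0.68 [224. 216.  62.  32.] 1106 med [ 0.453 -0.102  0.054] lo [ 0.398 -0.141  0.026] hi [ 0.529 -0.014  0.085]
side lancet_box 0.69 [373. 315.  59.  63.] 2398 med [ 0.48  -0.545  0.045] lo [ 0.464 -0.575  0.002] hi [ 0.525 -0.503  0.058]
side lancet_box 0.34 [340. 234.  64.  52.] 1677 med [ 0.588 -0.353  0.081] lo [ 0.542 -0.401  0.039] hi [ 0.656 -0.285  0.108]
```

```bash
ls -la pics
```

```text
total 1400
drwxr-xr-x 2 agent agent   4096 Dec  6 22:32 .
drwxr-xr-x 3 agent agent   4096 Dec  6 22:32 ..
-rw-r--r-- 1 agent agent 324379 Dec  6 22:32 side0.png
-rw-r--r-- 1 agent agent 362463 Dec  6 22:32 top0.png
-rw-r--r-- 1 agent agent 417196 Dec  6 22:32 topbase.png
-rw-r--r-- 1 agent agent 311717 Dec  6 22:32 toprest.png
```

View pics/topbase.png

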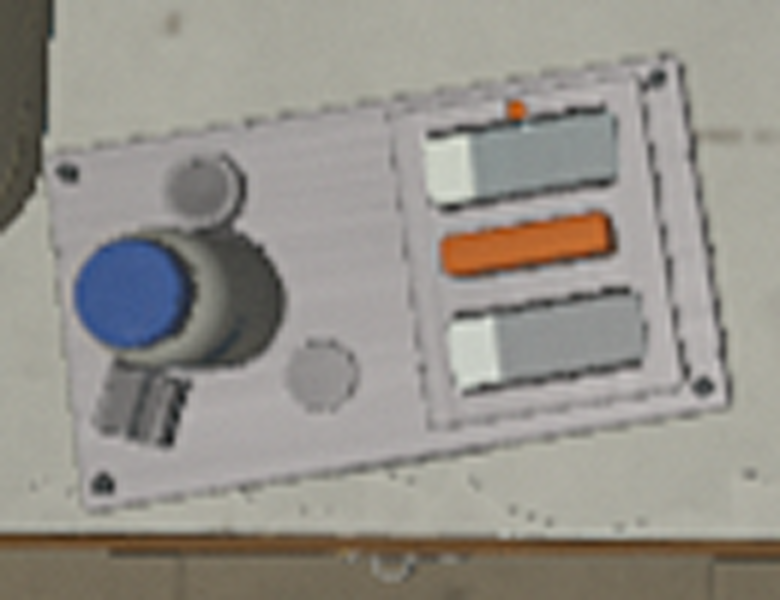

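View pics/toprest.png

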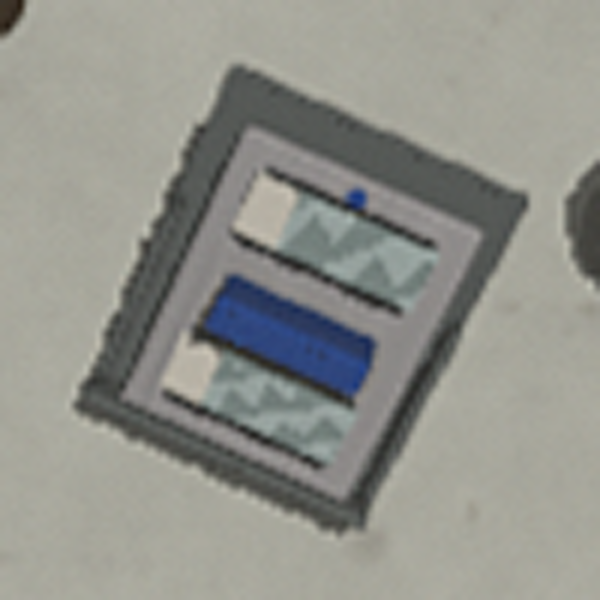

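```bash
cat > fit.py <<'E'
from h import *
from scipy.optimize import least_squares
from scipy.spatial.transform import Rotation as R
z=np.load("m.npz"); W=cloud(z["top_d"],"top"); S=cloud(z["side_d"],"side")
un=lambda a,o:(np.array(a,float)+.5)/6-.5+np.array(o)
def ray(px,cam,h):
    m=robot.camera_model(cam);K=m["camera_matrix"];T=m["pose"]
    r=np.c_[px,np.ones(len(px))]@np.linalg.inv(K).T@T[:3,:3].T
    return T[:3,3]+r*((h-T[2,3])/r[:,2:])
B=un([(46,152),(676,57),(731,405),(88,510)],(140,200))
c=ray(B,"top",.028); print("base corners",c.round(4), "edges",[np.linalg.norm(c[i]-c[i-1]).round(4) for i in range(4)])
cen=c.mean(0); yv=(c[0]+c[3]-c[1]-c[2])[:2]; yaw=np.arctan2(-yv[0],yv[1]); print("centre",cen.round(4),"yaw deg",np.degrees(yaw).round(2))
Rz=np.array([[np.cos(yaw),-np.sin(yaw)],[np.sin(yaw),np.cos(yaw)]])
for n,y in(("left",.065),("right",-.065)):
    pl=cen[:2]+Rz@[0,y]; print(n,pl.round(4))
    for q,l in(((.046,0),"cone"),((-.034,.036),"groove"),((-.034,-.036),"flat")): print(" ",l,(pl+Rz@q).round(4),"px zoom",((proj([*(pl+Rz@q),.041 if l!="flat" else .033],"top")[0]+.5-[140,200])*6-.5).round(0))
print("zoom seen cup (200,187) pad (322,375)")
# bottle cap top
d=z["top_bottle"]; X=W[d]; X=X[X[:,2]>.144]; (cx,cy),r=cv2.minEnclosingCircle(X[:,:2].astype(np.float32)); print("cap",cx,cy,r,X.mean(0),len(X))
for cam,Wc in(("top",W),("side",S)):
    X=Wc[z[cam+"_bottle"]]; X=X[(X[:,2]>.04)&(X[:,2]<.1)]
    f=least_squares(lambda p:np.hypot(X[:,0]-p[0],X[:,1]-p[1])-.026,[.44,.04],loss="soft_l1",f_scale=.002); print("bottle body",cam,f.x.round(4),len(X),np.abs(f.fun).mean())
# dish
for cam,Wc in(("top",W),("side",S)):
    cs,_=cv2.findContours(z[cam+"_bottle_stand"].astype(np.uint8),0,cv2.CHAIN_APPROX_NONE); k=max(cs,key=len)[:,0,:]
    P=ray(k,cam,.010)[:,:2]; print("dish",cam,cv2.minEnclosingCircle(P.astype(np.float32)),P.mean(0))
    f=least_squares(lambda p:np.hypot(P[:,0]-p[0],P[:,1]-p[1])-p[2],[.417,-.303,.037],loss="soft_l1",f_scale=.002); print(f.x)
# carrier plane
for cam,Wc in(("top",W),("side",S)):
    X=Wc[z[cam+"_carrier_wait"]]; 
    X=X[~np.isnan(X[:,0])]
    best=None;rng=np.random.default_rng(0)
    for _ in range(500):
        a=X[rng.choice(len(X),3,False)];n=np.cross(a[1]-a[0],a[2]-a[0]);n/=np.linalg.norm(n)+1e-12
        i=np.abs((X-a[0])@n)<.002
        if best is None or i.sum()>best.sum():best=i
    Y=X[best];m=Y.mean(0);n=np.linalg.svd(Y-m)[2][2];n*=np.sign(n[2]); print("plane",cam,best.sum(),m.round(4),n.round(3),"tilt",np.degrees(np.arccos(n[2])).round(2),"yaw",np.degrees(np.arctan2(-n[1],-n[0])).round(2),"off",n@m)
# analyser
A=W[(W[...,2]>.2)&(W[...,1]>-.3)&(W[...,1]<.2)]; print("analyser min x",np.percentile(A[:,0],[0,1,5]),np.percentile(A[:,1],[1,99]))
E
python3 fit.py
```

```text
base corners [[ 0.4988  0.1189  0.028 ]
 [ 0.5404 -0.1344  0.028 ]
 [ 0.4006 -0.1594  0.028 ]
 [ 0.357   0.0936  0.028 ]] edges [np.float64(0.1441), np.float64(0.2567), np.float64(0.142), np.float64(0.2567)]
centre [ 0.4492 -0.0203  0.028 ] yaw deg 9.55
left [0.4384 0.0438]
  cone [0.4838 0.0514] px zoom [202. 188.]
  groove [0.3989 0.0737] px zoom [134. 403.]
  flat [0.4109 0.0027] px zoom [322. 375.]
right [ 0.46   -0.0844]
  cone [ 0.5053 -0.0768] px zoom [527. 137.]
  groove [ 0.4205 -0.0545] px zoom [464. 351.]
  flat [ 0.4324 -0.1255] px zoom [647. 323.]
zoom seen cup (200,187) pad (322,375)
cap 0.4363214671611786 0.04578614979982376 0.019423089921474457 [0.43658971 0.04529494 0.14681167] 260
bottle body top [0.4368 0.0457] 148 0.0003037688708636427
bottle body side [0.44   0.0437] 435 0.0013065916359934887
dish top ((0.41711729764938354, -0.30096885561943054), 0.039561476558446884) [ 0.41708879 -0.3007974 ]
[ 0.416843   -0.30123602  0.03799835]
dish side ((0.41636937856674194, -0.30980607867240906), 0.04427817091345787) [ 0.41583115 -0.30998892]
[ 0.41627198 -0.30964446  0.04053589]
plane top 1391 [ 0.6005 -0.3395  0.0777] [-0.515  0.245  0.821] tilt 34.77 yaw -25.41 off -0.32854897795428284
plane side 1230 [ 0.5945 -0.3497  0.0745] [-0.527  0.234  0.817] tilt 35.24 yaw -23.91 off -0.3345150630221326
analyser min x [0.56343363 0.56715192 0.57959803] [-0.17467695  0.04204843]
```

```bash
python3 - <<'E'
from h import *
z=np.load("m.npz"); p=z["side_p"]
cv2.imwrite("pics/siderest.png",cv2.resize(p[190:290,290:390,::-1],None,fx=6,fy=6,interpolation=cv2.INTER_CUBIC))
cv2.imwrite("pics/sidebase.png",cv2.resize(p[160:260,150:280,::-1],None,fx=6,fy=6,interpolation=cv2.INTER_CUBIC))
E
cat > fit2.py <<'E'
from h import *
from scipy.optimize import least_squares
from scipy.spatial.transform import Rotation as R
z=np.load("m.npz")
un=lambda a,o:(np.array(a,float)+.5)/6-.5+np.array(o)
C=un([(250,125),(482,232),(345,500),(125,398)],(290,130))
M=np.array([(.0625,.05,.022),(.0625,-.05,.022),(-.0625,-.05,.022),(-.0625,.05,.022)])
def T(p):
    Rm=R.from_euler("z",p[3]).as_matrix()@R.from_euler("y",-p[4]).as_matrix()
    return Rm,p[:3]
W=cloud(z["top_d"],"top");X=W[z["top_carrier_wait"]];X=X[~np.isnan(X[:,0])]
def res(p):
    Rm,t=T(p); r=(proj(M@Rm.T+t,"top")-C).ravel()
    l=(X-t)@Rm; i=(np.abs(l[:,2]-.022)<.004)
    pl=np.clip(l[:,2]-.022,-.004,.004)
    return np.r_[r*1.0, np.median(pl[i])*1000 if i.any() else 4, (p[4]-np.radians(35))*100]
f=least_squares(res,[.6,-.34,.06,np.radians(-25),np.radians(35)]); p=f.x
Rm,t=T(p); print(p.round(4),np.degrees(p[3:]),f.fun.round(2)); print("origin",t.round(4),"grip46",(t+Rm@[0,0,.046]).round(4),"z",Rm[:,2].round(4),"x",Rm[:,0].round(4))
l=(X-t)@Rm; b=l[(l[:,2]>.050)&(l[:,2]<.06)]; print("bar top pts",len(b),b.mean(0).round(4),np.percentile(b,[2,98],axis=0).round(4))
S=cloud(z["side_d"],"side");Y=S[z["side_carrier_wait"]];Y=Y[~np.isnan(Y[:,0])]; l=(Y-t)@Rm; b=l[(l[:,2]>.049)&(l[:,2]<.06)]; print("side bar top",len(b),b.mean(0).round(4),np.percentile(b,[2,98],axis=0).round(4))
np.savez("carrier.npz",t=t,R=Rm)
for c in("top","side"):
    im=z[c+"_p"][:,:,::-1].copy(); im=cv2.resize(im,None,fx=4,fy=4,interpolation=cv2.INTER_CUBIC)
    bar=np.array([(x,y,zz) for zz in(.022,.054) for x,y in((.008,.032),(.008,-.032),(-.008,-.032),(-.008,.032))])
    for q in(M,bar[:4],bar[4:]):
        k=((proj(q@Rm.T+t,c)+.5)*4-.5).round().astype(np.int32); cv2.polylines(im,[k],True,(0,0,255),1)
    u=((proj([t],c)[0])*4).astype(int); cv2.imwrite(f"pics/ov_{c}.png",im[u[1]-200:u[1]+200,u[0]-200:u[0]+200])
E
python3 fit2.py; python3 -c "
import cv2,numpy as np
cv2.imwrite('pics/ov.png',np.hstack([cv2.imread('pics/ov_top.png'),cv2.imread('pics/ov_side.png')]))"
```

```text
[ 0.6094 -0.3455  0.0579 -0.4288  0.6118] [-24.57051739  35.0516693 ] [-0.69 -0.4   1.06  0.03  0.32  0.45 -0.79  0.04  0.11  0.09]
origin [ 0.6094 -0.3455  0.0579] grip46 [ 0.5854 -0.3345  0.0956] z [-0.5223  0.2388  0.8186] x [ 0.7445 -0.3404  0.5743]
bar top pts 185 [-0.0014  0.0003  0.0533] [[-0.0093 -0.0298  0.0506]
 [ 0.006   0.0309  0.0563]]
side bar top 105 [ 0.0001 -0.009   0.0514] [[-0.0073 -0.0329  0.0495]
 [ 0.0076  0.0199  0.0528]]
```

View pics/ov.png

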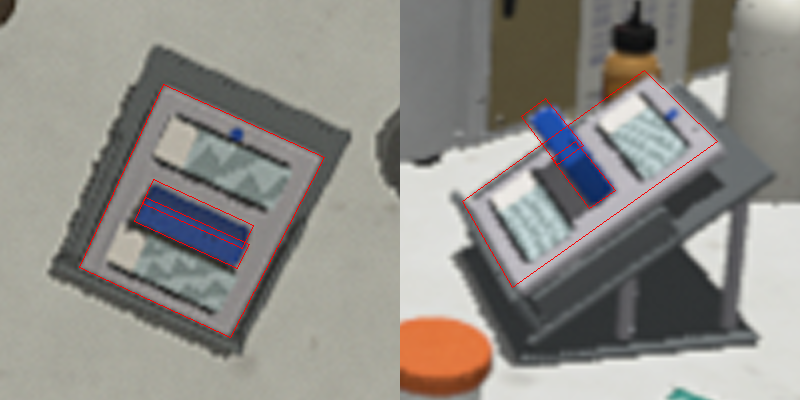

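```bash
cat > go.py <<'E'
# usage: go.py x y z jawyaw_deg tilt_deg : tool z = -carrier z (yaw,tilt back), tool y = carrier x
import sys; from h import *
from scipy.spatial.transform import Rotation as R
def target(yaw,tilt):
    Rm=R.from_euler("z",np.radians(yaw)).as_matrix()@R.from_euler("y",-np.radians(tilt)).as_matrix()
    y=Rm[:,0]; zz=-Rm[:,2]; return np.c_[np.cross(y,zz),y,zz]
if __name__=="__main__":
    a=list(map(float,sys.argv[1:])); s=robot.read_state()
    Rc=R.from_rotvec(s["orientation"]).as_matrix()
    dp=(np.array(a[:3])-s["tool_pos"]); 
    dr=(R.from_matrix(target(a[3],a[4]))*R.from_matrix(Rc).inv()).as_rotvec()
    print("t",round(s["t"],2),"pos",s["tool_pos"].round(4),"jaw yaw",np.degrees(np.arctan2(Rc[1,1],Rc[0,1])).round(1),"toolz",Rc[:,2].round(3),"F",s["force"].round(1),"op",round(s["opening"],4),"q",s["q"].round(2))
    print("ROW",(dp/.3).round(3),(dr/(np.pi/4)).round(3),"mm",np.linalg.norm(dp)*1000//1,"deg",np.degrees(np.linalg.norm(dr)).round(1))
E
python3 go.py .438 .045 .22 60 0
python3 - <<'E'
from h import *
z=np.load("m.npz")
W=np.vstack([cloud(z[c+"_d"],c).reshape(-1,3) for c in("top","side")]);W=W[~np.isnan(W[:,0])]
for y in np.arange(.05,.65,.1):
    xc=.231+(.553-y)/.508*.207
    for lo,hi in((-.1,.1),(.1,.15)):
        i=(np.abs(W[:,1]-y)<.05)&(W[:,0]>xc+lo)&(W[:,0]<xc+hi); print(round(y,2),round(xc,2),lo,np.percentile(W[i,2],99).round(3) if i.sum()>20 else None)
E
```

```text
t 1.0 pos [0.2313 0.5536 0.2187] jaw yaw 67.3 toolz [ 0.  0. -1.] F [-1.1  0.3  0.4] op 0.0931 q [ 1.09  0.13  1.49 -0.    1.52 -0.09]
ROW [ 0.689 -1.695  0.004] [-0.     0.    -0.163] mm 549.0 deg 7.3
0.05 0.44 -0.1 0.148
0.05 0.44 0.1 0.289
0.15 0.4 -0.1 0.099
0.15 0.4 0.1 0.118
0.25 0.35 -0.1 0.077
0.25 0.35 0.1 0.103
0.35 0.31 -0.1 0.013
0.35 0.31 0.1 0.078
0.45 0.27 -0.1 0.556
0.45 0.27 0.1 0.017
0.55 0.23 -0.1 0.562
0.55 0.23 0.1 0.257
```

```bash
python3 -m handwheel '0.05 -0.12 0.01 0 0 -0.01; 0.12 -0.28 0.01 0 0 -0.03; 0.18 -0.44 0.01 0 0 -0.05; 0.24 -0.6 0.01 0 0 -0.06; 0.31 -0.75 0.01 0 0 -0.08' -1 20
python3 -m handwheel '0.06 -0.16 0 0 0 -0.02; 0.13 -0.31 0 0 0 -0.04; 0.19 -0.47 0 0 0 -0.06; 0.25 -0.62 0 0 0 -0.08; 0.3 -0.74 0 0 0 -0.08'
python3 go.py .438 .045 .077 60 0
```

```text
t: 1.5
tool_pos: [0.3225, 0.3311, 0.2217]
orientation: [0.713, 3.059, 0.001]
force: [1.7, 0.4, 0.1]
opening: 0.0928
t: 2.0
tool_pos: [0.413, 0.1083, 0.222]
orientation: [0.812, 3.034, 0.0]
force: [0.6, 1.2, 0.9]
opening: 0.093
t 2.0 pos [0.413  0.1083 0.222 ] jaw yaw 60.0 toolz [ 0.001 -0.    -1.   ] F [0.6 1.2 0.9] op 0.093 q [ 0.14 -0.36  1.93 -0.    1.56 -0.91]
ROW [ 0.083 -0.211 -0.483] [ 0.     0.002 -0.001] mm 160.0 deg 0.1
```

```bash
python3 -m handwheel '0.04 -0.1 0 0 0 0; 0.08 -0.2 -0.02 0 0 0; 0.083 -0.211 -0.1 0 0 0; 0.083 -0.211 -0.2 0 0 0; 0.083 -0.211 -0.3 0 0 0'
python3 go.py .438 .045 .077 60 0
```

```text
t: 2.5
tool_pos: [0.4378, 0.0469, 0.1312]
orientation: [0.811, 3.034, 0.001]
force: [0.5, -0.1, -0.1]
opening: 0.0929
t 2.5 pos [0.4378 0.0469 0.1312] jaw yaw 60.1 toolz [ 0.002  0.    -1.   ] F [ 0.5 -0.1 -0.1] op 0.0929 q [-0.01 -0.26  2.02  0.    1.38 -1.06]
ROW [ 0.001 -0.006 -0.181] [-0.     0.002 -0.001] mm 54.0 deg 0.1
```

```bash
python3 -m handwheel '0 -0.005 -0.06 0 0 0; 0 -0.005 -0.12 0 0 0; 0 -0.005 -0.17 0 0 0; 0 -0.005 -0.181 0 0 0; 0 -0.005 -0.181 0 0 0'
python3 -m handwheel '0 0 0 0 0 0; 0 0 0 0 0 0; 0 0 0 0 0 0; 0 0 0 0 0 0; 0 0 0 0 0 0' 0.4 20
python3 -m handwheel '0 0 0 0 0 0; 0 0 0 0 0 0; 0 0 0 0 0 0' 1 20
python3 go.py .438 .045 .23 60 0
```

```text
t: 3.0
tool_pos: [0.4369, 0.046, 0.0771]
orientation: [-0.81, -3.034, 0.0]
force: [-0.2, 0.1, 0.6]
opening: 0.0929
t: 3.5
tool_pos: [0.4375, 0.046, 0.0776]
orientation: [0.81, 3.035, 0.0]
force: [-0.3, -0.3, -0.4]
opening: 0.0576
t: 3.8
tool_pos: [0.4374, 0.046, 0.0774]
orientation: [0.81, 3.035, 0.0]
force: [0.2, -0.1, 0.9]
opening: 0.0511
t 3.8 pos [0.4374 0.046  0.0774] jaw yaw 60.1 toolz [ 0. -0. -1.] F [ 0.2 -0.1  0.9] op 0.0511 q [-0.01 -0.2   2.07 -0.    1.27 -1.06]
ROW [ 0.002 -0.003  0.509] [ 0.     0.    -0.003] mm 152.0 deg 0.1
```

```bash
python3 -m handwheel '0 0 0.05 0 0 0; 0 0 0.13 0 0 0; 0 0 0.23 0 0 0; 0 0 0.33 0 0 0; 0 0 0.38 0 0 0'
python3 go.py .417 -.303 .19 10 0
```

```text
t: 4.3
tool_pos: [0.4383, 0.046, 0.1939]
orientation: [0.809, 3.032, 0.001]
force: [0.9, 0.0, -0.7]
opening: 0.0506
t 4.3 pos [0.4383 0.046  0.1939] jaw yaw 60.1 toolz [ 0.003 -0.    -1.   ] F [ 0.9  0.  -0.7] op 0.0506 q [-0.01 -0.31  1.94  0.    1.5  -1.06]
ROW [-0.071 -1.163 -0.013] [ 0.002  0.004 -1.114] mm 349.0 deg 50.1
```

```bash
python3 -m handwheel '-0.01 -0.06 0 0 0 -0.1; -0.03 -0.18 0 0 0 -0.22; -0.05 -0.31 0 0 0 -0.36; -0.05 -0.44 0 0 0 -0.5; -0.05 -0.56 0 0 0 -0.6'
python3 -m handwheel '-0.01 -0.13 0 0 0 -0.14; -0.02 -0.26 0 0 0 -0.27; -0.02 -0.4 0 0 0 -0.39; -0.02 -0.52 0 0 0 -0.48; -0.02 -0.6 0 0 0 -0.51'
python3 -m handwheel '0 0 0 0 0 0'
python3 go.py .417 -.303 .07 10 0
```

```text
t: 4.8
tool_pos: [0.4216, -0.1235, 0.1905]
orientation: [-1.502, -2.759, 0.0]
force: [1.2, -0.0, -0.6]
opening: 0.0505
t: 5.3
tool_pos: [0.4155, -0.3042, 0.1902]
orientation: [-2.02, -2.404, 0.001]
force: [-0.1, -0.0, -1.8]
opening: 0.0507
t: 5.4
tool_pos: [0.4154, -0.3044, 0.1901]
orientation: [-2.019, -2.405, 0.001]
force: [0.0, 0.0, -1.8]
opening: 0.0507
t 5.4 pos [ 0.4154 -0.3044  0.1901] jaw yaw 10.0 toolz [-0.001  0.    -1.   ] F [ 0.   0.  -1.8] op 0.0507 q [-0.73 -0.08  1.76 -0.    1.47 -0.91]
ROW [ 0.005  0.005 -0.4  ] [-0.    -0.002  0.001] mm 120.0 deg 0.1
```

```bash
python3 - <<'E'
from h import *
from scipy.optimize import least_squares
for c in("top","side"):
    p,d=robot.read_camera(c); cv2.imwrite(f"pics/{c}1.png",p[:,:,::-1]); W=cloud(d,c)
    r=robot.silhouettes(c,"bottle")
    for s in r[:1]:
        X=W[s["pixels"]];X=X[~np.isnan(X[:,0])]; print(c,s["conf"],s["rect"],len(X),np.percentile(X,[2,50,98],axis=0).round(3))
        X=X[(X[:,2]<.2)&(X[:,2]>.145)]
        f=least_squares(lambda p:np.hypot(X[:,0]-p[0],X[:,1]-p[1])-.026,[.417,-.303],loss="soft_l1",f_scale=.002); print(f.x,len(X),np.abs(f.fun).mean())
E
```

```text
(no output)
```

View pics/side1.png

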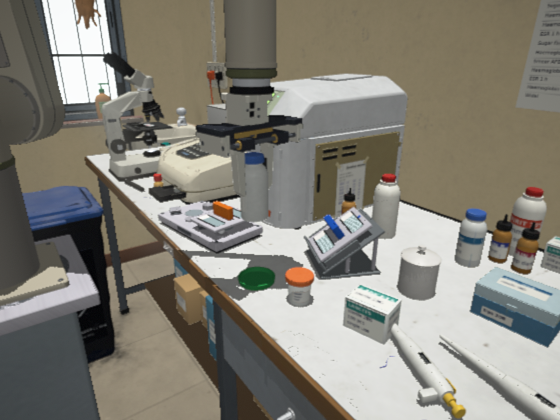

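The side picture shows the bottle upright in the jaws (255,188), right above the dish (256,279). I'll lower it.

```bash
python3 -m handwheel '0.005 0.005 -0.07 0 0 0; 0.005 0.005 -0.17 0 0 0; 0.005 0.005 -0.27 0 0 0; 0.005 0.005 -0.35 0 0 0; 0.005 0.005 -0.39 0 0 0'
python3 go.py .417 -.303 .0535 10 0
```

```text
t: 6.1
tool_pos: [0.4168, -0.2982, 0.0718]
orientation: [-2.011, -2.409, -0.0]
force: [-0.5, 1.3, -1.2]
opening: 0.0506
t 6.1 pos [ 0.4168 -0.2982  0.0718] jaw yaw 10.3 toolz [-0.003  0.002 -1.   ] F [-0.5  1.3 -1.2] op 0.0506 q [-0.72  0.02  1.88  0.    1.24 -0.9 ]
ROW [ 0.001 -0.016 -0.061] [-0.003 -0.003 -0.006] mm 18.0 deg 0.3
```

```bash
python3 -m handwheel '0 0 0 0 0 0; 0 0 0 0 0 0'
python3 go.py .417 -.302 .0535 10 0
```

```text
t: 6.3
tool_pos: [0.4184, -0.3005, 0.0754]
orientation: [2.014, 2.41, -0.0]
force: [0.8, 0.3, -0.6]
opening: 0.0505
t 6.3 pos [ 0.4184 -0.3005  0.0754] jaw yaw 10.2 toolz [ 0.001 -0.001 -1.   ] F [ 0.8  0.3 -0.6] op 0.0505 q [-0.72  0.02  1.88  0.    1.25 -0.9 ]
ROW [-0.005 -0.005 -0.073] [ 0.001  0.001 -0.005] mm 21.0 deg 0.2
```

```bash
python3 -m handwheel '-0.005 -0.005 -0.02 0 0 0; -0.005 -0.005 -0.045 0 0 0; -0.005 -0.005 -0.062 0 0 0; -0.005 -0.005 -0.067 0 0 0; -0.005 -0.005 -0.067 0 0 0'
python3 go.py .417 -.302 .0535 10 0
```

```text
t: 6.8
tool_pos: [0.4161, -0.302, 0.054]
orientation: [-2.016, -2.409, -0.0]
force: [-0.1, 0.3, -0.8]
opening: 0.0509
t 6.8 pos [ 0.4161 -0.302   0.054 ] jaw yaw 10.2 toolz [-0.  0. -1.] F [-0.1  0.3 -0.8] op 0.0509 q [-0.73  0.05  1.89 -0.    1.21 -0.9 ]
ROW [ 0.003 -0.    -0.002] [-0.    -0.    -0.004] mm 0.0 deg 0.2
```

```bash
python3 -m handwheel '0 0 -0.004 0 0 0; 0 0 -0.004 0 0 0; 0 0 -0.004 0 0 0' 
python3 -m handwheel '0 0 0 0 0 0; 0 0 0 0 0 0; 0 0 0 0 0 0; 0 0 0 0 0 0' -0.5
python3 -m handwheel '0 0 0.05 0 0 0; 0 0 0.12 0 0 0; 0 0 0.22 0 0 0; 0 0 0.32 0 0 0; 0 0 0.42 0 0 0'
python3 - <<'E'
from h import *
for c in("top","side"):
    p,d=robot.read_camera(c); cv2.imwrite(f"pics/{c}2.png",p[:,:,::-1]); W=cloud(d,c)
    for s in robot.silhouettes(c,"bottle")[:1]:
        X=W[s["pixels"]];X=X[~np.isnan(X[:,0])]; print(c,s["conf"],s["rect"],len(X),np.percentile(X,[2,50,98],axis=0).round(3))
E
python3 go.py .5567 -.3213 .24 -24.6 35
```

```text
t: 7.1
tool_pos: [0.4165, -0.3023, 0.0534]
orientation: [2.015, 2.409, -0.0]
force: [-1.1, -0.6, 2.2]
opening: 0.0508
t: 7.5
tool_pos: [0.4163, -0.302, 0.053]
orientation: [-2.016, -2.41, -0.0]
force: [0.6, -0.0, 1.0]
opening: 0.0696
t: 8.0
tool_pos: [0.4163, -0.302, 0.1815]
orientation: [2.015, 2.409, 0.0]
force: [0.7, 0.5, 0.2]
opening: 0.0701
top 0.64 [313.7, 266.0, 6.0, 10.0] 34 [[ 0.397 -0.285  0.026]
 [ 0.406 -0.28   0.087]
 [ 0.414 -0.277  0.1  ]]
side 0.73 [253.8, 254.9, 28.5, 64.7] 1511 [[ 0.392 -0.332  0.01 ]
 [ 0.406 -0.323  0.071]
 [ 0.434 -0.297  0.123]]
t 8.2 pos [ 0.4169 -0.3026  0.1807] jaw yaw 10.2 toolz [ 0.002 -0.002 -1.   ] F [-0.3  0.3 -1. ] op 0.0697 q [-0.73 -0.08  1.77 -0.    1.45 -0.9 ]
ROW [ 0.466 -0.062  0.198] [-0.096 -0.781 -0.748] mm 152.0 deg 48.9
```

View pics/side2.png

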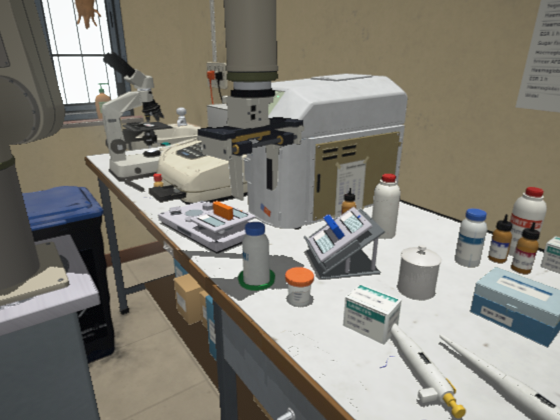

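```bash
python3 go.py .5325 -.3107 .1785 -24.6 35
```

```text
t 8.2 pos [ 0.4169 -0.3026  0.1807] jaw yaw 10.2 toolz [ 0.002 -0.002 -1.   ] F [-0.3  0.3 -1. ] op 0.0697 q [-0.73 -0.08  1.77 -0.    1.45 -0.9 ]
ROW [ 0.385 -0.027 -0.007] [-0.096 -0.781 -0.748] mm 115.0 deg 48.9
```

```bash
python3 -m handwheel '0.04 0 0.05 -0.01 -0.08 -0.08; 0.12 0 0.1 -0.03 -0.2 -0.19; 0.2 -0.01 0.12 -0.04 -0.32 -0.31; 0.28 -0.02 0.1 -0.06 -0.45 -0.43; 0.34 -0.02 0.06 -0.07 -0.58 -0.55' -1
python3 go.py .5325 -.3107 .1785 -24.6 35
```

```text
t: 8.7
tool_pos: [0.5195, -0.3088, 0.1978]
orientation: [2.173, 1.659, 0.349]
force: [0.2, 0.7, -0.3]
opening: 0.0928
t 8.7 pos [ 0.5195 -0.3088  0.1978] jaw yaw -14.8 toolz [ 0.419 -0.149 -0.896] F [ 0.2  0.7 -0.3] op 0.0928 q [-0.73 -0.28  1.99  0.2   1.01 -0.53]
ROW [ 0.043 -0.006 -0.064] [-0.026 -0.196 -0.193] mm 23.0 deg 12.4
```

```bash
python3 -m handwheel '0.02 0 -0.03 -0.01 -0.1 -0.1; 0.043 -0.006 -0.064 -0.026 -0.196 -0.193; 0.043 -0.006 -0.064 -0.026 -0.196 -0.193; 0.043 -0.006 -0.064 -0.026 -0.196 -0.193'
python3 go.py .5952 -.3395 .0802 -24.6 35
python3 - <<'E'
from h import *
for c in("top","side"):
    p,d=robot.read_camera(c); cv2.imwrite(f"pics/{c}3.png",p[:,:,::-1])
a=cv2.imread("pics/top3.png")[120:320,230:430];b=cv2.imread("pics/side3.png")[120:320,200:400]
cv2.imwrite("pics/v3.png",np.hstack([cv2.resize(x,(400,400),interpolation=cv2.INTER_CUBIC) for x in(a,b)]))
E
```

```text
t: 9.1
tool_pos: [0.5304, -0.309, 0.1766]
orientation: [2.184, 1.414, 0.437]
force: [0.2, -0.3, 0.6]
opening: 0.0933
t 9.1 pos [ 0.5304 -0.309   0.1766] jaw yaw -24.1 toolz [ 0.516 -0.233 -0.824] F [ 0.2 -0.3  0.6] op 0.0933 q [-0.71 -0.36  2.14  0.23  0.79 -0.4 ]
ROW [ 0.216 -0.102 -0.321] [-0.003 -0.011 -0.009] mm 120.0 deg 0.7
```

View pics/v3.png

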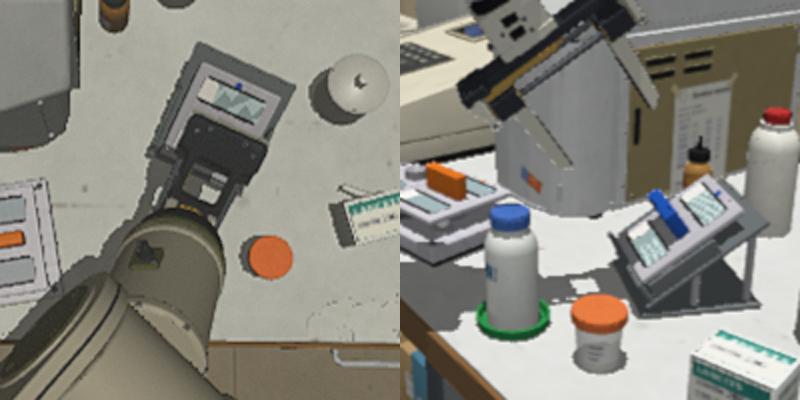

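```bash
python3 -m handwheel '0.03 -0.014 -0.045 -0.003 -0.011 -0.009; 0.075 -0.035 -0.111 -0.003 -0.011 -0.009; 0.12 -0.057 -0.178 -0.003 -0.011 -0.009; 0.15 -0.071 -0.223 -0.003 -0.011 -0.009; 0.16 -0.076 -0.238 -0.003 -0.011 -0.009'
python3 -m handwheel '0 0 0 0 0 0; 0 0 0 0 0 0'
python3 go.py .5952 -.3395 .0802 -24.6 35
```

```text
t: 9.7
tool_pos: [0.5798, -0.3332, 0.1056]
orientation: [2.181, 1.398, 0.443]
force: [-0.2, 0.1, 0.1]
opening: 0.0934
t: 9.9
tool_pos: [0.5797, -0.3332, 0.1078]
orientation: [2.179, 1.396, 0.444]
force: [0.1, -1.0, -0.6]
opening: 0.0929
t 9.9 pos [ 0.5797 -0.3332  0.1078] jaw yaw -24.7 toolz [ 0.524 -0.241 -0.817] F [ 0.1 -1.  -0.6] op 0.0929 q [-0.68 -0.1   2.07  0.26  0.59 -0.42]
ROW [ 0.052 -0.021 -0.092] [0.002 0.005 0.002] mm 32.0 deg 0.3
```

```bash
python3 -m handwheel '0.014 -0.006 -0.024 0 0 0; 0.03 -0.012 -0.054 0 0 0; 0.043 -0.017 -0.077 0 0 0; 0.051 -0.02 -0.09 0 0 0; 0.052 -0.021 -0.092 0 0 0'
python3 -m handwheel '0 0 0 0 0 0; 0 0 0 0 0 0'
python3 go.py .5952 -.3395 .0802 -24.6 35
python3 - <<'E'
from h import *
for c in("top","side"):
    p,d=robot.read_camera(c); cv2.imwrite(f"pics/{c}4.png",p[:,:,::-1])
a=cv2.imread("pics/top4.png")[120:320,230:430];b=cv2.imread("pics/side4.png")[180:280,290:390]
cv2.imwrite("pics/v4.png",np.hstack([cv2.resize(x,(400,400),interpolation=cv2.INTER_CUBIC) for x in(a,b)]))
E
```

```text
t: 10.4
tool_pos: [0.5946, -0.3385, 0.0775]
orientation: [2.182, 1.397, 0.443]
force: [0.1, 1.0, 0.8]
opening: 0.0929
t: 10.6
tool_pos: [0.5949, -0.339, 0.0791]
orientation: [2.18, 1.396, 0.444]
force: [-0.0, -0.5, -0.2]
opening: 0.0933
t 10.6 pos [ 0.5949 -0.339   0.0791] jaw yaw -24.7 toolz [ 0.524 -0.241 -0.817] F [-0.  -0.5 -0.2] op 0.0933 q [-0.67 -0.01  2.04  0.27  0.53 -0.43]
ROW [ 0.001 -0.002  0.004] [0.002 0.005 0.003] mm 1.0 deg 0.3
```

View pics/v4.png

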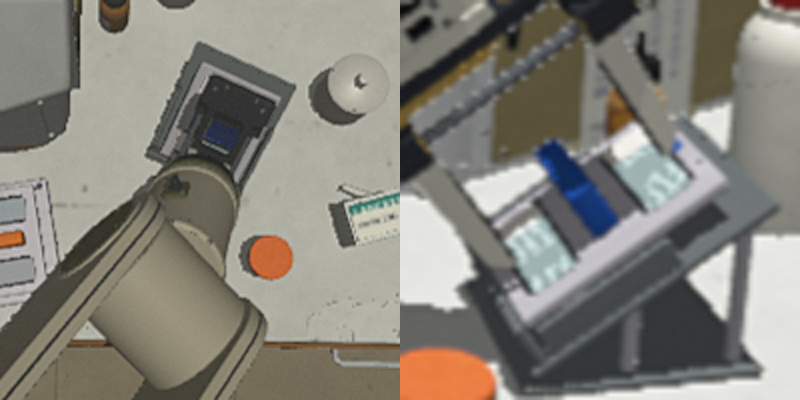

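```bash
python3 -m handwheel '0 0 0 0 0 0; 0 0 0 0 0 0; 0 0 0 0 0 0; 0 0 0 0 0 0; 0 0 0 0 0 0' 0.5 10
python3 -m handwheel '0 0 0 0 0 0; 0 0 0 0 0 0; 0 0 0 0 0 0; 0 0 0 0 0 0; 0 0 0 0 0 0' 1 10
python3 -m handwheel '0 0 0 0 0 0; 0 0 0 0 0 0; 0 0 0 0 0 0' 1 40
python3 go.py .5952 -.3395 .0802 -24.6 35
```

```text
t: 11.2
tool_pos: [0.5948, -0.3389, 0.0789]
orientation: [2.18, 1.396, 0.444]
force: [-0.5, 0.4, -0.3]
opening: 0.0574
t: 11.7
tool_pos: [0.5949, -0.3389, 0.0789]
orientation: [2.18, 1.396, 0.444]
force: [3.8, -0.2, 7.1]
opening: 0.0171
t: 12.0
tool_pos: [0.5953, -0.3393, 0.0795]
orientation: [2.179, 1.395, 0.444]
force: [2.6, -1.1, 1.6]
opening: 0.0159
t 12.0 pos [ 0.5953 -0.3393  0.0795] jaw yaw -24.7 toolz [ 0.525 -0.241 -0.816] F [ 2.6 -1.1  1.6] op 0.0159 q [-0.67 -0.01  2.04  0.27  0.53 -0.43]
ROW [-0.    -0.001  0.002] [0.002 0.006 0.003] mm 0.0 deg 0.3
```

```bash
python3 -m handwheel '-0.01 0.005 0.016 0 0 0; -0.026 0.012 0.041 0 0 0; -0.047 0.021 0.073 0 0 0; -0.068 0.031 0.107 0 0 0; -0.09 0.041 0.141 0 0 0'
python3 -m handwheel '-0.022 0.01 0.034 0 0 0; -0.043 0.02 0.068 0 0 0; -0.064 0.029 0.1 0 0 0; -0.08 0.036 0.125 0 0 0; -0.085 0.038 0.133 0 0 0'
python3 go.py .50 -.25 .24 -10 0
python3 - <<'E'
from h import *
for c in("top","side"):
    p,d=robot.read_camera(c); cv2.imwrite(f"pics/{c}5.png",p[:,:,::-1])
a=cv2.imread("pics/top5.png")[120:320,230:430];b=cv2.imread("pics/side5.png")[120:320,200:400]
cv2.imwrite("pics/v5.png",np.hstack([cv2.resize(x,(400,400),interpolation=cv2.INTER_CUBIC) for x in(a,b)]))
E
```

```text
t: 12.5
tool_pos: [0.5664, -0.3256, 0.1196]
orientation: [2.183, 1.398, 0.442]
force: [-0.4, -0.5, -1.8]
opening: 0.0156
t: 13.0
tool_pos: [0.5418, -0.315, 0.1612]
orientation: [2.181, 1.396, 0.443]
force: [0.7, 0.1, -0.7]
opening: 0.0155
t 13.0 pos [ 0.5418 -0.315   0.1612] jaw yaw -24.7 toolz [ 0.524 -0.241 -0.817] F [ 0.7  0.1 -0.7] op 0.0155 q [-0.7  -0.31  2.14  0.23  0.73 -0.4 ]
ROW [-0.139  0.217  0.263] [0.233 0.748 0.317] mm 110.0 deg 38.1
```

View pics/v5.png

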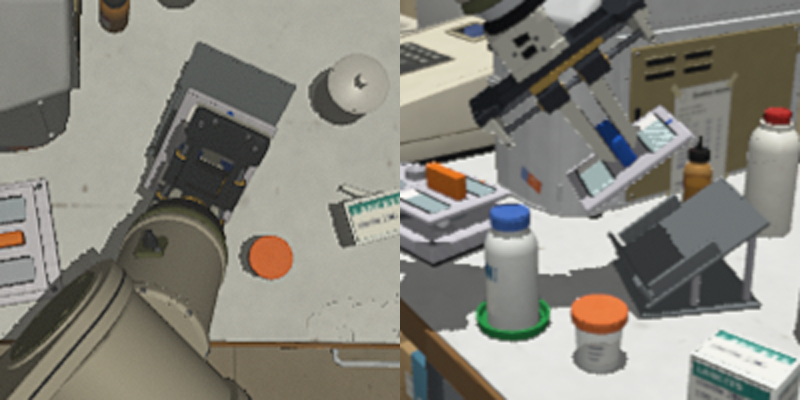

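```bash
python3 -m handwheel '-0.01 0.01 0.08 0.03 0.08 0.02; -0.04 0.02 0.18 0.07 0.2 0.07; -0.1 0.03 0.25 0.11 0.33 0.13; -0.18 0.04 0.27 0.15 0.47 0.19; -0.24 0.06 0.27 0.18 0.6 0.25'
python3 go.py .44 -.26 .24 -10 0
```

```text
t: 13.6
tool_pos: [0.4702, -0.2984, 0.2443]
orientation: [2.371, 1.891, 0.092]
force: [0.7, 0.5, -1.9]
opening: 0.0158
t 13.6 pos [ 0.4702 -0.2984  0.2443] jaw yaw -12.8 toolz [ 0.114 -0.046 -0.992] F [ 0.7  0.5 -1.9] op 0.0158 q [-0.68 -0.12  1.7   0.04  1.45 -0.46]
ROW [-0.101  0.128 -0.014] [0.056 0.147 0.063] mm 49.0 deg 7.6
```

Next: level it, pull back to x≈0.43, and swing to the left with the yaw going to 9.5°.

```bash
python3 -m handwheel '-0.05 0.03 -0.01 0.02 0.06 0.02; -0.1 0.12 -0.014 0.056 0.147 0.063; -0.13 0.24 -0.014 0.056 0.147 0.12; -0.14 0.36 -0.014 0.056 0.147 0.19; -0.14 0.46 -0.014 0.056 0.147 0.25'
python3 go.py .43 .044 .22 9.5 0
```

```text
t: 14.1
tool_pos: [0.428, -0.1578, 0.2369]
orientation: [-2.248, -2.186, -0.016]
force: [1.4, 0.7, -2.4]
opening: 0.0155
t 14.1 pos [ 0.428  -0.1578  0.2369] jaw yaw -1.6 toolz [ 0.003  0.011 -1.   ] F [ 1.4  0.7 -2.4] op 0.0155 q [-0.48 -0.27  1.84  0.01  1.58 -0.45]
ROW [ 0.007  0.673 -0.056] [-0.015  0.003  0.246] mm 202.0 deg 11.1
```

```bash
python3 -m handwheel '0 0.13 -0.02 0 0 0.06; 0 0.26 -0.04 -0.005 0 0.11; 0 0.39 -0.056 -0.01 0 0.16; 0.005 0.53 -0.056 -0.015 0 0.21; 0.007 0.61 -0.056 -0.015 0 0.24'
python3 -m handwheel '0.01 0.03 0 0 0 0; 0.02 0.06 0 0 0 0; 0.025 0.062 0 0 0 0; 0.025 0.062 0 0 0 0; 0.025 0.062 0 0 0 0'
python3 go.py .4384 .0438 .12 9.5 0
python3 - <<'E'
from h import *
for c in("top","side"):
    p,d=robot.read_camera(c); cv2.imwrite(f"pics/{c}6.png",p[:,:,::-1])
    np.savez(f"{c}6.npz",p=p,d=d)
a=cv2.imread("pics/top6.png")[150:350,110:310];b=cv2.imread("pics/side6.png")[100:300,120:320]
cv2.imwrite("pics/v6.png",np.hstack([cv2.resize(x,(400,400),interpolation=cv2.INTER_CUBIC) for x in(a,b)]))
E
```

```text
t: 14.6
tool_pos: [0.4301, 0.0265, 0.2203]
orientation: [2.033, 2.393, 0.003]
force: [0.4, -0.5, -2.9]
opening: 0.0158
t: 15.1
tool_pos: [0.438, 0.0414, 0.2209]
orientation: [2.038, 2.387, 0.001]
force: [-0.4, 0.6, -2.1]
opening: 0.0154
t 15.1 pos [0.438  0.0414 0.2209] jaw yaw 9.0 toolz [ 0.003 -0.001 -1.   ] F [-0.4  0.6 -2.1] op 0.0154 q [-0.02 -0.32  1.91 -0.    1.55 -0.18]
ROW [ 0.001  0.008 -0.336] [0.001 0.003 0.011] mm 100.0 deg 0.5
```

View pics/v6.png

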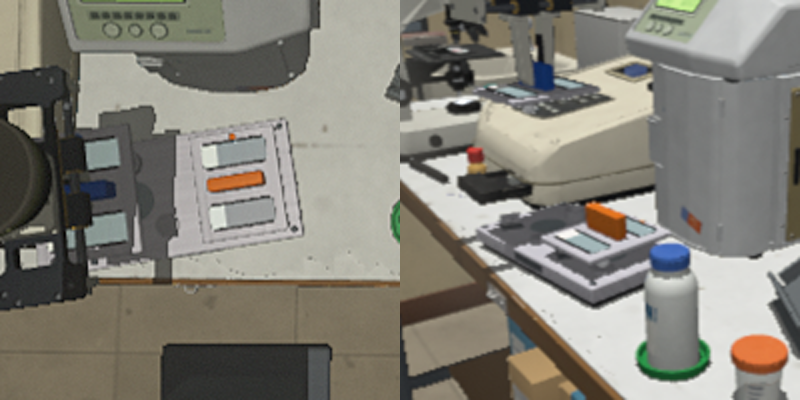

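```bash
python3 - <<'E'
from h import *
from scipy.spatial.transform import Rotation as R
s=robot.read_state(); tp=s["tool_pos"]; Rt=R.from_rotvec(s["orientation"]).as_matrix()
Rm=np.c_[Rt[:,1],Rt[:,0],-Rt[:,2]]
print("det",np.linalg.det(Rm),Rm[:,0].round(3))
t=tp-Rm[:,2]*.0272
for c in("top","side"):
    z=np.load(c+"6.npz");X=cloud(z["d"],c).reshape(-1,3);X=X[~np.isnan(X[:,0])]
    l=(X-t)@Rm
    i=(np.abs(l[:,2]-.020)<.010)&(np.abs(l[:,0])<.09)&(np.abs(l[:,1])<.08); l=l[i]
    A=np.c_[l[:,:2],np.ones(len(l))]; w=np.ones(len(l),bool)
    for _ in range(6):
        k=np.linalg.lstsq(A[w],l[w,2],rcond=None)[0]; w=np.abs(A@k-l[:,2])<.0025
    m=l[w]; print(c,len(l),w.sum(),"slopes deg",np.degrees(k[:2]).round(2),"z",k[2].round(4))
    print(" pct",np.percentile(m,[.5,2,98,99.5],axis=0).round(4))
    # overlay
    im=cv2.resize(z["p"][:,:,::-1],None,fx=4,fy=4,interpolation=cv2.INTER_CUBIC)
    for q in([(.0625,.05,.022),(.0625,-.05,.022),(-.0625,-.05,.022),(-.0625,.05,.022)],[(.008,.032,.054),(.008,-.032,.054),(-.008,-.032,.054),(-.008,.032,.054)]):
        P=((proj(np.array(q)@Rm.T+t,c)+.5)*4-.5).round().astype(np.int32); cv2.polylines(im,[P],True,(0,0,255),1)
    u=(proj([t],c)[0]*4).astype(int); u=np.maximum(u,200); cv2.imwrite(f"pics/o6{c}.png",im[u[1]-200:u[1]+200,u[0]-200:u[0]+200])
cv2.imwrite("pics/o6.png",np.hstack([cv2.imread("pics/o6top.png"),cv2.imread("pics/o6side.png")]))
E
```

```text
det 1.0000000000000009 [0.988 0.157 0.003]
top 1676 1483 slopes deg [-0.06  0.21] z 0.0219
 pct [[-0.0635 -0.049   0.0194]
 [-0.0622 -0.0481  0.0195]
 [ 0.0583  0.0441  0.0241]
 [ 0.0596  0.0489  0.0243]]
side 555 395 slopes deg [0.31 0.67] z 0.0214
 pct [[-0.0625 -0.0526  0.0183]
 [-0.0612 -0.0518  0.0188]
 [ 0.0582  0.0433  0.0232]
 [ 0.0609  0.0478  0.0234]]
```

View pics/o6.png

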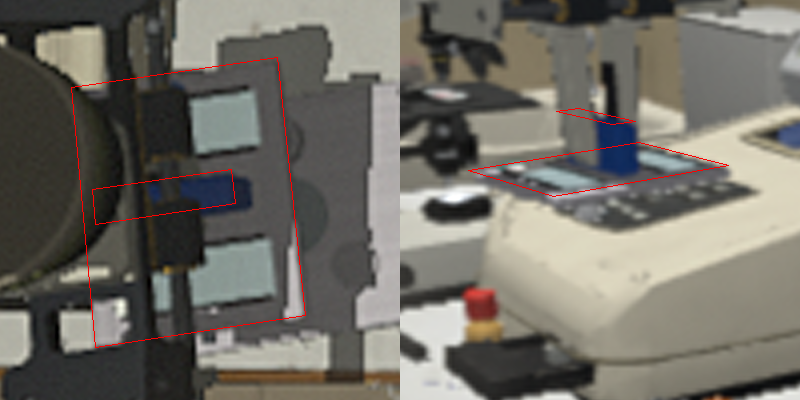

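```bash
python3 -m handwheel '0.001 0.008 -0.05 0 0 0.011; 0.001 0.008 -0.13 0 0 0.011; 0.001 0.008 -0.23 0 0 0.011; 0.001 0.008 -0.32 0 0 0.011; 0.001 0.008 -0.38 0 0 0.011'
python3 -m handwheel '0 0 -0.03 0 0 0; 0 0 -0.05 0 0 0; 0 0 -0.06 0 0 0; 0 0 -0.06 0 0 0'
python3 go.py .4384 .0438 .0602 9.5 0
python3 - <<'E'
from h import *
for c in("top","side"):
    p,d=robot.read_camera(c); cv2.imwrite(f"pics/{c}7.png",p[:,:,::-1]); np.savez(f"{c}7.npz",p=p,d=d)
a=cv2.imread("pics/top7.png")[200:300,130:230];b=cv2.imread("pics/side7.png")[150:250,140:240]
cv2.imwrite("pics/v7.png",np.hstack([cv2.resize(x,(400,400),interpolation=cv2.INTER_CUBIC) for x in(a,b)]))
E
```

```text
t: 15.7
tool_pos: [0.4364, 0.0447, 0.1036]
orientation: [2.028, 2.399, -0.001]
force: [-0.2, -0.4, -1.9]
opening: 0.0157
t: 16.1
tool_pos: [0.4386, 0.0447, 0.0894]
orientation: [2.026, 2.397, 0.003]
force: [0.1, 0.3, -2.3]
opening: 0.0155
t 16.1 pos [0.4386 0.0447 0.0894] jaw yaw 9.6 toolz [ 0.004 -0.001 -1.   ] F [ 0.1  0.3 -2.3] op 0.0155 q [-0.01 -0.21  2.06 -0.    1.29 -0.18]
ROW [-0.001 -0.003 -0.097] [ 0.001  0.005 -0.002] mm 29.0 deg 0.2
```

View pics/v7.png

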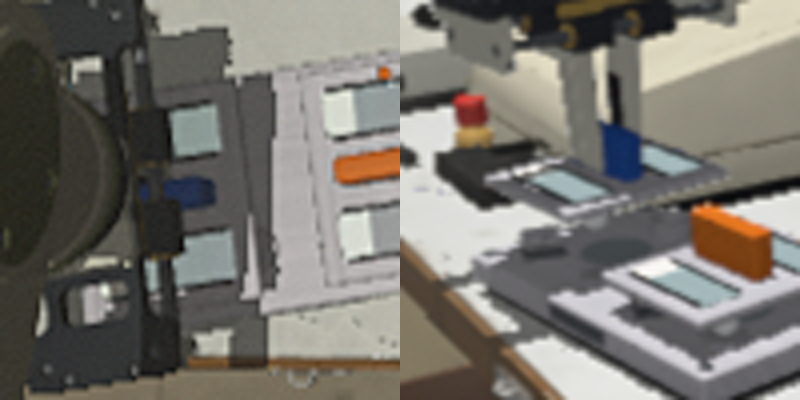

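```bash
python3 -m handwheel '-0.001 -0.003 -0.02 0 0 0; -0.001 -0.003 -0.04 0 0 0; -0.001 -0.003 -0.055 0 0 0; -0.001 -0.003 -0.065 0 0 0; -0.001 -0.003 -0.07 0 0 0'
python3 -m handwheel '0 0 -0.004 0 0 0; 0 0 -0.008 0 0 0; 0 0 -0.01 0 0 0; 0 0 -0.01 0 0 0'
python3 go.py .4384 .0438 .0602 9.5 0
```

```text
t: 16.7
tool_pos: [0.4375, 0.0439, 0.0674]
orientation: [2.026, 2.398, 0.001]
force: [-0.2, -0.3, -2.4]
opening: 0.0157
t: 17.1
tool_pos: [0.4379, 0.0439, 0.0651]
orientation: [2.026, 2.397, 0.002]
force: [-0.2, 0.1, -1.6]
opening: 0.0155
t 17.1 pos [0.4379 0.0439 0.0651] jaw yaw 9.6 toolz [ 0.003 -0.001 -1.   ] F [-0.2  0.1 -1.6] op 0.0155 q [-0.02 -0.18  2.09 -0.    1.24 -0.18]
ROW [ 0.002 -0.    -0.016] [ 0.001  0.004 -0.002] mm 4.0 deg 0.2
```

```bash
python3 -m handwheel '0.001 0 -0.003 0 0.004 0; 0.001 0 -0.005 0 0.004 0; 0.001 0 -0.007 0 0.004 0; 0.001 0 -0.007 0 0.004 0'
python3 -m handwheel '0 0 -0.002 0 0 0; 0 0 -0.004 0 0 0; 0 0 -0.004 0 0 0'
python3 go.py .4384 .0438 .0602 9.5 0
```

```text
t: 17.5
tool_pos: [0.4381, 0.0439, 0.0628]
orientation: [2.028, 2.399, -0.001]
force: [0.1, -0.1, -2.1]
opening: 0.0158
t: 17.8
tool_pos: [0.4381, 0.0439, 0.0616]
orientation: [2.028, 2.399, -0.001]
force: [0.2, -0.2, -1.5]
opening: 0.0156
t 17.8 pos [0.4381 0.0439 0.0616] jaw yaw 9.6 toolz [-0.    -0.001 -1.   ] F [ 0.2 -0.2 -1.5] op 0.0156 q [-0.02 -0.17  2.08 -0.    1.23 -0.18]
ROW [ 0.001 -0.    -0.005] [ 0.001 -0.    -0.002] mm 1.0 deg 0.1
```

```bash
python3 -m handwheel '0 0 -0.002 0 0 0; 0 0 -0.004 0 0 0; 0 0 -0.004 0 0 0'
python3 -m handwheel '0 0 -0.002 0 0 0; 0 0 -0.003 0 0 0; 0 0 -0.003 0 0 0'
python3 go.py .4384 .0438 .0602 9.5 0
```

```text
t: 18.1
tool_pos: [0.4385, 0.0439, 0.0607]
orientation: [2.027, 2.399, -0.0]
force: [0.9, 0.3, -0.7]
opening: 0.0154
t: 18.4
tool_pos: [0.4388, 0.044, 0.0601]
orientation: [2.027, 2.398, 0.001]
force: [2.0, 0.5, 0.3]
opening: 0.0158
t 18.4 pos [0.4388 0.044  0.0601] jaw yaw 9.6 toolz [ 0.001 -0.001 -1.   ] F [2.  0.5 0.3] op 0.0158 q [-0.02 -0.17  2.08 -0.    1.23 -0.18]
ROW [-0.001 -0.001  0.   ] [ 0.001  0.002 -0.002] mm 0.0 deg 0.1
```

```bash
python3 -m handwheel '0.003 0 -0.002 0 0 0; 0.003 0 -0.002 0 0 0; 0.003 0 -0.002 0 0 0' 1 5
python3 -m handwheel '0 0 0 0 0 0; 0 0 0 0 0 0; 0 0 0 0 0 0' 0.55 5
python3 go.py .4384 .0438 .0602 9.5 0
```

```text
t: 18.7
tool_pos: [0.4396, 0.044, 0.0595]
orientation: [2.027, 2.399, -0.0]
force: [-0.4, 2.0, 5.3]
opening: 0.0161
t: 19.0
tool_pos: [0.4385, 0.0437, 0.0585]
orientation: [-2.028, -2.399, 0.002]
force: [-0.3, -0.3, -0.6]
opening: 0.0208
t 19.0 pos [0.4385 0.0437 0.0585] jaw yaw 9.6 toolz [-0.001 -0.001 -1.   ] F [-0.3 -0.3 -0.6] op 0.0208 q [-0.02 -0.17  2.08 -0.    1.23 -0.18]
ROW [-0.     0.     0.006] [ 0.001 -0.002 -0.002] mm 1.0 deg 0.1
```

```bash
python3 -m handwheel '0 0 0 0 0 0; 0 0 0.005 0 0 0; 0 0 0.005 0 0 0; 0 0 0.005 0 0 0' -0.1
python3 -m handwheel '0 0 0.03 0 0 0; 0 0 0.1 0 0 0; 0 0 0.2 0 0 0; 0 0 0.33 0 0 0; 0 0 0.45 0 0 0'
python3 -m handwheel '-0.02 0.12 0.1 0 0 0; -0.05 0.28 0.15 0 0 0; -0.08 0.44 0.15 0 0 0; -0.12 0.6 0.15 0 0 0; -0.16 0.75 0.15 0 0 0'
python3 -m handwheel '-0.05 0.15 0 0 0 0; -0.1 0.3 0 0 0 0; -0.12 0.4 0 0 0 0; -0.12 0.4 0 0 0 0'
cat > chk.py <<'E'
from h import *
un=None
for c in("top","side"):
    p,d=robot.read_camera(c); cv2.imwrite(f"pics/{c}8.png",p[:,:,::-1]); np.savez(f"{c}8.npz",p=p,d=d)
    X=cloud(d,c).reshape(-1,3);X=X[~np.isnan(X[:,0])]
    yaw=np.radians(9.55);Rm=np.array([[np.cos(yaw),-np.sin(yaw),0],[np.sin(yaw),np.cos(yaw),0],[0,0,1]])
    for n,o in(("left",[.4384,.0438,.033]),("right",[.46,-.0844,.033])):
        l=(X-o)@Rm; l=l[(np.abs(l[:,2]-.022)<.007)&(np.abs(l[:,0])<.07)&(np.abs(l[:,1])<.06)]
        A=np.c_[l[:,:2],np.ones(len(l))]; w=np.ones(len(l),bool)
        for _ in range(6):
            k=np.linalg.lstsq(A[w],l[w,2],rcond=None)[0]; w=np.abs(A@k-l[:,2])<.002
        print(c,n,len(l),"slope deg",np.degrees(k[:2]).round(2),"z",k[2].round(4),"xy pct",np.percentile(l[w],[1,99],axis=0)[:,:2].round(4).tolist())
a=cv2.imread("pics/top8.png")[200:300,140:270];b=cv2.imread("pics/side8.png")[170:300,140:309]
cv2.imwrite("pics/v8.png",np.hstack([cv2.resize(x,(400,307),interpolation=cv2.INTER_CUBIC) for x in(a,b)]))
E
python3 chk.py
```

```text
t: 19.4
tool_pos: [0.4392, 0.0439, 0.0606]
orientation: [2.027, 2.399, -0.001]
force: [0.4, -0.4, 0.3]
opening: 0.0477
t: 19.9
tool_pos: [0.4389, 0.0439, 0.1977]
orientation: [2.027, 2.399, -0.001]
force: [0.5, 0.1, 0.6]
opening: 0.0513
t: 20.4
tool_pos: [0.3904, 0.2709, 0.2418]
orientation: [2.027, 2.399, 0.001]
force: [0.7, -0.1, -0.8]
opening: 0.0512
t: 20.8
tool_pos: [0.3535, 0.392, 0.241]
orientation: [-2.023, -2.403, 0.0]
force: [-0.2, -0.0, 0.2]
opening: 0.0512
top left 2065 slope deg [-0.01  0.21] z 0.0214 xy pct [[-0.0621, -0.0475], [0.0598, 0.0496]]
top right 2037 slope deg [0.1  0.03] z 0.0214 xy pct [[-0.0614, -0.0472], [0.0599, 0.0498]]
side left 585 slope deg [0.25 0.27] z 0.0209 xy pct [[-0.0599, -0.0518], [0.0617, 0.0448]]
side right 776 slope deg [0.28 0.36] z 0.021 xy pct [[-0.0602, -0.0518], [0.0614, 0.0453]]
```

View pics/v8.png

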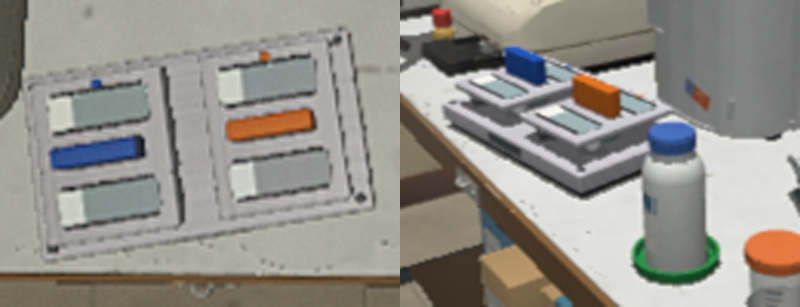

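```bash
python3 - <<'E'
from h import *
from scipy.optimize import least_squares
m=np.load("m.npz")
for c in("top","side"):
    z=np.load(c+"8.npz");W=cloud(z["d"],c).reshape(-1,3);W0=cloud(m[c+"_d"],c).reshape(-1,3)
    X=W[(np.hypot(W[:,0]-.417,W[:,1]+.302)<.04)&(W[:,2]>.03)&(W[:,2]<.08)]
    f=least_squares(lambda p:np.hypot(X[:,0]-p[0],X[:,1]-p[1])-.026,[.417,-.302],loss="soft_l1",f_scale=.002); print(c,"bottle",f.x.round(4))
    X=W[(np.hypot(W[:,0]-.417,W[:,1]+.302)<.04)&(W[:,2]>.08)]; print(" cap",X[X[:,2]>.118].mean(0).round(4),X[:,2].max())
    for n,q in(("cup",(.445,-.4)),("box",(.493,-.525))):
        r=[]
        for V in(W0,W):
            Y=V[(np.hypot(V[:,0]-q[0],V[:,1]-q[1])<.07)&(V[:,2]>.05)&(V[:,2]<.07)]; r.append(Y.mean(0))
        print(" ",n,r[0].round(4),((r[1]-r[0])*1000).round(1))
robot.close_job()
E
```

```text
top bottle [ 0.4149 -0.3034]
 cap [ 0.4143 -0.3026  0.1228] 0.12657786790371917
  cup [ 0.4459 -0.4014  0.0545] [-0.1  0.1 -0.2]
  box [ 0.4952 -0.5296  0.0569] [-0.1  0.1 -0.1]
side bottle [ 0.4177 -0.3054]
 cap [ 0.4145 -0.3093  0.122 ] 0.12401149757229918
  cup [ 0.446  -0.4076  0.0541] [-0.1  0.2 -0. ]
  box [ 0.4938 -0.5375  0.0565] [ 0.  -0.3  0. ]
the job is handed in; nothing more can be done
```

The bottle was blocking the left place. I stood it in the green dish, lifted the blue carrier square off its sloping rest, swung it round the front of the analyser, and set it on the left place. It went down with a few newtons of contact before I let go. The job was handed in about 21 s into the 54 s; no verdict is reported.

What my last checks showed:
- **Blue carrier:** its plate sits at the same height as the orange one (0.0214 m in the top camera for both) and level to about 0.3°. Its edges lie where the orange plate's edges lie, relative to their places, to about 1 mm. That agrees with all three balls being home.
- **Bottle:** upright, about 3 mm from the dish centre I measured before moving it. This was measured from the top camera.
- **Bystanders:** the cup and carton shifted less than 0.5 mm. The orange carrier is still on its seats, judged by its fit to the right place rather than by a before-and-after comparison.

Checks that failed or disagreed:
- **Cameras:** the two differ by about 2–4 mm in absolute position on the bottle and the blue carrier. Two rougher measurements, the dish outline and the bottle cap, differ by 7–8 mm.
- **Bottle networks:** they found nothing while the bottle was in the gripper. I judged that moment by eye from the side picture instead.

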